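# Compress a pump seal in the cam fixture and hold it

### The job

The pump's mechanical seal is sitting in the seal fixture and I need its spring compressed so that I can fit the retaining ring. Lay the loose keeper bar across the two side plates and slide it back under both hooks until it is against their back walls, let go of it, then swing the cam lever up until it stands straight up at the cam's highest lift and hold it there against its return spring. Finish while still holding the lever upright with the fingers, and leave the other things on the bench where they are.

Things in the scene. Friction and masses are not known exactly. Their poses are not given: they have to be found in the camera images.
- fixture: Seal fixture, bolted to the bench. Origin: centre of the base's underside; x to its back, y along its length, z up. Dark base 130 x 250 x 16 mm; two grey side plates 26 mm thick centred at y = +75 and -75 mm, x -44 to +32 mm. The plates' tops are C notches open to the front: a level ledge 140 mm high from x = -44 mm to a back wall face at x = +14 mm, its rear part under a hook.
- hook_left (a point): Centre of the underside of the left (+y) hook, 155 mm above the bench, at fixture x = +11, y = +75 mm. The hook overhangs the ledge from fixture x = -10 mm back to the wall and is 26 mm wide (y); its top is 169 mm high. The bar, 12 mm thick, slides in between ledge and hook with 3 mm to spare.
- hook_right (a point): Same point of the right (-y) hook, at fixture x = +11, y = -75 mm.
- ledge_front (a point): Point midway between the two ledges' open front parts, at ledge height, fixture x = -28 mm: a bar laid with its underside centred here clears the hooks from above by 6 mm; it then slides straight back (fixture +x) 28 mm to be home. Axes as the fixture's.
- seat (a point): Point midway between the ledges, at ledge height (140 mm), fixture x = 0, where the centre of the bar's underside belongs when the bar is home under the hooks; the bar then is 2 mm short of the back walls. Axes as the fixture's.
- bar: Keeper bar of plain dark steel, about 0.5 kg, loose, flat on the bench left or right of the fixture, rib up. Flat bar 24 (x) x 200 (y) x 12 (z) mm with an upright grip rib on its middle, 14 mm thick (x), 70 mm long (y), 36 mm high above the flat (top 48 mm above the bar's underside). Origin: centre of the underside, z up. The same either way round.
- bar_rib (a point): Point in the middle of the bar's grip rib, 36 mm above the bar's underside: with the tool here, fingers closing across the rib, the fingertips stay just above the flat bar.
- lever (a joint): Angle of the cam lever (rad): 0 = level, pointing to the fixture's front (-x), resting on its stop; grows as the free end rises; 1.571 = straight up, highest lift; beyond that the lift falls again, to a stop at 2.1. A torsion spring pulls it back to 0 whenever let go: 4 to 6 N at the grip moves it or holds it up.
- shaft_end (a point): Point on the shaft axis, in the hub of the cam lever at the right (-y) end of the fixture: fixture x = 0, y = -140 mm, 60 mm above the bench. The lever is a steel rod 12 mm thick that turns about the fixture's y direction; at its free end a black revolving grip sticks out sideways to the right. At joint value 0 the axes are the fixture's; the rod runs along its own -x.
- grip_mid (a point): Middle of the black revolving grip at the lever's free end: a cylinder 24 mm across, 70 mm long, free to turn on its pin, lying along the fixture's y direction, 140 mm from the shaft axis, at fixture y = -186 mm. 60 mm above the bench when the lever is down, 200 mm when it is straight up. Pinch it from above with the fingers closing across it (along the fixture's x).
- collar (a joint): How far the seal is compressed (m): 0 = free. The cam lifts table and seal by 14 mm x sin(lever angle): 4 mm takes up the gap to the bar, 3 mm raises the bar against the hooks, the last 7 mm compresses the seal (about 15 N). Stays below 2 mm if the bar is not under the hooks.
- seal_top (a point): Centre of the flat top of the round steel seal (56 mm across) standing on the 84 mm square lift table between the side plates. 136 mm above the bench with the lever down, 4 mm below the ledges, so the bar passes over it; with the lever up it would stand above the ledges and the bar could not go in.
- wrench: Open-ended wrench, 210 mm, lying on the bench on the other side of the fixture from the bar; leave alone. Origin at the middle of its underside.
- sleeve: Steel shaft sleeve, tube 54 mm across, 85 mm tall, standing on the bench in front of the fixture, to the left; leave alone. Origin at the centre of its underside.
- wear_ring: Bronze wear ring, 96 mm across, 20 mm high, lying to the left of the fixture; leave alone. Origin at the centre of its underside.
- tin: Plain grey tin, 72 mm across, 110 mm tall, standing to the right of the fixture, towards its back; leave alone. Origin at the centre of its underside.
Mind the look-alikes: they are no part of the job. There is more than one size of the bar; the job needs the middle-sized.

How it is judged:
By the outcome, as a careful person would: the job done as asked, in the order asked, and still so for the second after the job is handed in, while the arm keeps its last pose, push and grip.
It also fails if it takes over 61 s, if anything falls off the work surface, if the arm or the gripper's body presses on something with over 40 N, if the wrist force passes 120 N, or if a joint passes its speed limit or range.

### The arm

A 6-joint arm with a two-finger parallel gripper is mounted at the origin on the work surface. World frame = base frame: x ahead of the robot, y to its left, z up, the work surface at z = 0. Lengths are in mm, angles in rad, forces in N, time in s.
With the tool pointing down it reaches from about 350 to 725 mm from the base axis. Payload 6 kg.
Tool frame: the origin (TCP) lies midway between the tips of the shut fingers; the grasp point (between the pads) lies bot.hold_point_z behind it (bot.hold_point_z is the distance from the TCP to the grasp point, in mm); z points along the fingers, y is the line along which they close (so a half turn about z gives the same grasp; the last joint's range is limited). The gripper opens to 85 mm and grips with 20 to 120 N. Pads are 22 mm wide; open, the fingers measure 114 mm over their backs; the gripper's body (76 mm by 85 mm) begins 54 mm behind the grasp point. The pads swing forward as they close: fully open they stand 13 mm farther back than shut.
Start: joints at [-1.015, 0.04, 0.085, 0, -1.615, -0.334], TCP at [132.001, -585.274, 197.461] pointing down, gripper open.
Joint ranges: [-2.56, 2.56], [-1.29, 2.01], [-1.08, 1.49], [-3.29, 1.98], [-2.81, -0.18], [-2.99, 2.99]. Speed limits (rad/s): [2.57, 2.57, 3.01, 3.14, 3.14, 3.14].

### API

Orientations are given as [roll, pitch, yaw] about the fixed x, y, z axes, in that order (R = Rz(yaw) Ry(pitch) Rx(roll)).
In Python, from station import bot, imaging gives the robot as it stands. The module is installed in compiled form; this text tells all that it offers.
- The arm moves only by the tool move_arm, never from a script. Its argument "commands" is a list of rows, each a list of 5 numbers: the closure, from 0 (fully open) to 1 (shut), then the shift along the tool's x, y, z as a fraction of full scale, then the turn about the tool's z as a fraction of full scale. A call has 1 to 12 rows; each row is the pose to reach, as a shift and turn from the pose commanded when the call began, along the tool's axes at that moment; what a row does not reach only later rows make up. Full scale, the value 1, is 200 mm for a shift and 1.5 rad for a turn. A row lasts 1/8 s, in which the tool goes at most 62.5 mm and 10.7 degrees, less where a joint would pass 70% of its speed; a pose out of reach is approached as far as the arm can. A call with a number of a shift or a turn outside -1 to 1 is refused whole. A call with a gripper value outside its range is refused whole. The fingers move at their own pace and stop on an object; "squeeze" is the grip in N (left out, the last holds). Time passes only in rows, so rows that repeat a pose let the fingers close. It gives the time, the measured TCP pose, the force, the opening and the grip force at its end, in the units of the state.
- bot.observe(): the state, without advancing time (a new reading comes with each control period).
- imaging.capture(name): name is "side" or "top" or "wrist"; returns the picture (400x640x3 uint8, red, green, blue); there is no depth.
- imaging.camera_params(name): a dict with "mtx" (3x3 intrinsics, pixels), "R" (3x3) and "t" (3): a world point X has camera coordinates R X + t. Camera axes: x right, y down, z forward; pixel columns grow to the right and rows downward; lengths in mm; the calibration is good to about 2 mm. The wrist camera is an equidistant fisheye: a pixel r from the principal point sees the ray r / f radians off the axis. A picture is of the moment at which its call begins: read the wrist's pose just before it. camera_params takes no time and is no camera call; for the wrist camera it gives the pose at the moment of the call.
- bot.close_job(): hands the job in; it is judged then, once.
The state is a dict: "t": time; "q": joint angles; "qd": joint speeds; "tau": joint torques, N m; "ee_pos": TCP position; "tcp_rot": TCP orientation; "wrist_force": force on the tool from outside, world axes, zero at the start; "torque": the same for the moment, N m; "width": opening from 0.0 (shut) to 1.0 (fully open); "gripper_force": force on a finger pad.
Only numpy, scipy, OpenCV 4.12 (cv2) and the standard library are available. Lean on these libraries where they do the work, as an engineer would, in place of code of your own. Each camera call takes 0.05 s, during which the arm holds its last target. There are 200 camera calls.

## Working session

There is one attempt and no reset: what is moved stays moved. The work goes in short steps, Python scripts to look and compute and a tool call to move; the robot and the scene stay as the last step left them, time stands still between calls to the robot, and variables do not carry over. Pictures are saved under pics/ and viewed, at most 10 in all, crops included, and the job is handed in when it is done.

Besides the shell and the picture viewer there is one more tool, called after "Emit:" as name([rows], argument=value, ...), one row to a line, values as JSON. move_arm: Moves the arm, as the interface text tells. Its arguments: {"type":"object","properties":{"commands":{"type":"array"},"squeeze":{"type":"number"}},"required":["commands"]}

```bash
mkdir -p pics; python3 - <<'E'
from station import bot, imaging
import cv2
print(bot.observe(), bot.hold_point_z)
for n in("top","side"):
    im=imaging.capture(n); cv2.imwrite(f"pics/{n}0.png",cv2.resize(im[...,::-1],(800,500),interpolation=cv2.INTER_CUBIC)); cv2.imwrite(f"pics/{n}0raw.png",im[...,::-1])
    print(n,imaging.camera_params(n))
E
```

```text
{'t': 0.0, 'q': array([-1.01529780e+00,  4.08032001e-02,  8.37948068e-02, -4.46484932e-04,
       -1.61549552e+00, -3.33711663e-01]), 'qd': array([-0.00060837, -0.0009725 ,  0.00086262,  0.0005193 ,  0.00036657,
        0.00032737]), 'tau': array([-7.28580726e-04, -3.68207359e+01,  3.47418308e+01,  6.93232164e+00,
       -5.28108751e-03, -1.16992896e-05]), 'ee_pos': array([ 131.97390884, -584.90625323,  196.47835896]), 'tcp_rot': array([ 3.13983316e+00, -1.37857376e-04, -2.91978610e+00]), 'wrist_force': array([ 0.27800664,  0.81925614, -0.06861869]), 'torque': array([0.02294434, 0.04374464, 0.00695605]), 'gripper_force': 0.0, 'width': 0.9994958599294755} 18.700000000000003
top {'mtx': array([[393.11905721,   0.        , 315.68772859],
       [  0.        , 393.11905721, 190.56464807],
       [  0.        ,   0.        ,   1.        ]]), 'R': array([[-0.01836075, -0.99981602,  0.00555037],
       [-0.98828555,  0.01730724, -0.15163154],
       [ 0.15150758, -0.00826942, -0.9884215 ]]), 't': array([ -62.43912287,  478.38771646, 1084.91378339])}
side {'mtx': array([[404.36385837,   0.        , 321.19899038],
       [  0.        , 404.36385837, 199.56980456],
       [  0.        ,   0.        ,   1.        ]]), 'R': array([[ 0.99855928, -0.05248695,  0.01115766],
       [-0.0297332 , -0.71430718, -0.6992004 ],
       [ 0.04466889,  0.69786129, -0.71483866]]), 't': array([-432.80678899,   43.48059241, 1370.19203832])}
```

View pics/top0.png

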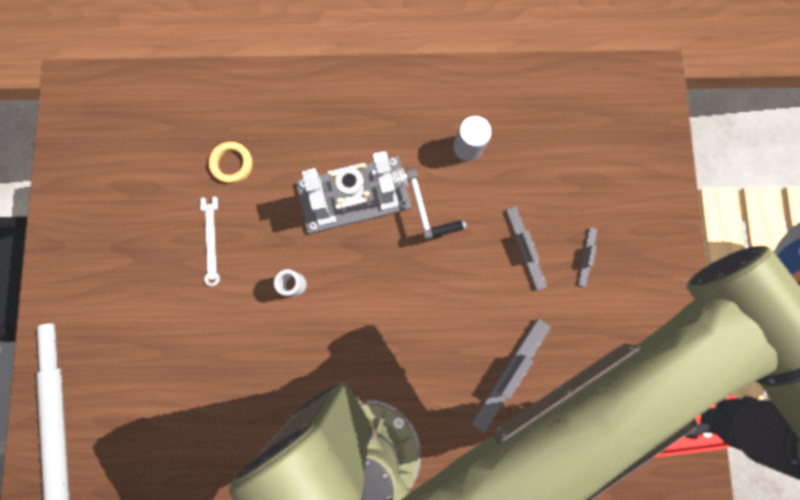

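View pics/side0.png

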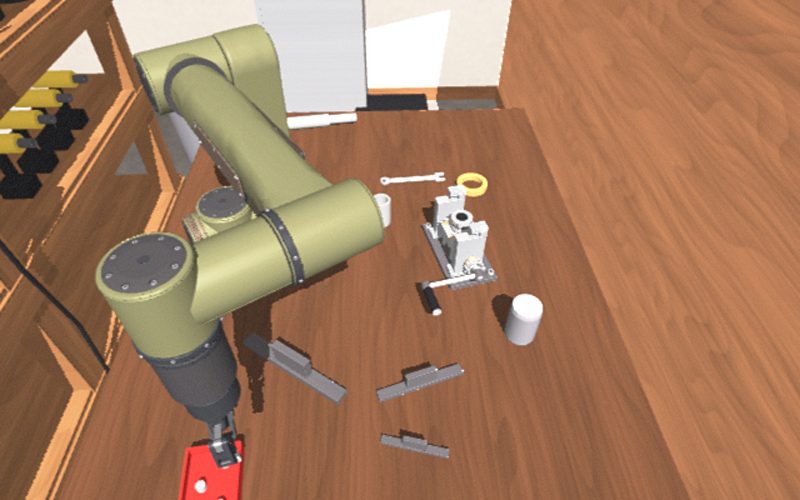

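The top view shows three bars: small at (587,257), middle at (526,249) and large at (511,375). The fixture is around (350,190), with the lever grip at (445,229). I'll enlarge crops of both views.

```bash
python3 - <<'E'
import cv2
t=cv2.imread("pics/top0raw.png")[110:250,230:450]; cv2.imwrite("pics/topc.png",cv2.resize(t,None,fx=3.6,fy=3.6,interpolation=cv2.INTER_CUBIC))
s=cv2.imread("pics/side0raw.png")[140:330,295:445]; cv2.imwrite("pics/sidec.png",cv2.resize(s,None,fx=3.1,fy=3.1,interpolation=cv2.INTER_CUBIC))
E
```

```text
(no output)
```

View pics/topc.png

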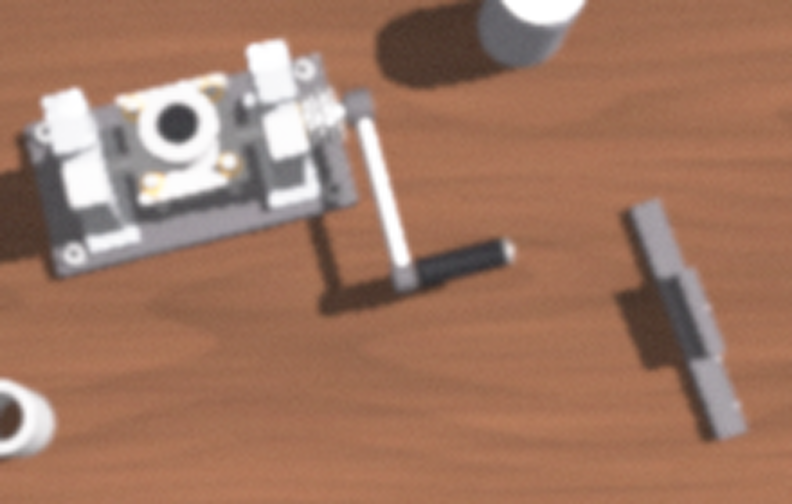

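View pics/sidec.png

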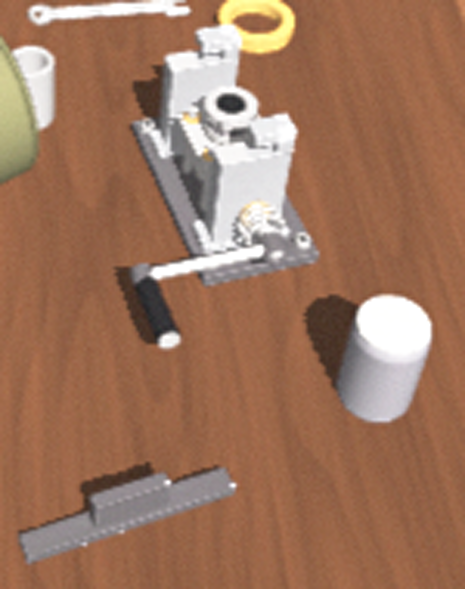

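Readings from the crops:
- **Top:** base corners (57,276), (355,203), (24,130) and (320,55). Seal top (178,125), grip middle (459,262). Bar ends about (645,204) and (730,434).
- **Side:** seal top (232,103), grip middle (155,308). Bar ends about (231,478) and (24,545).

Next I'll fit the poses.

```bash
cat > h.py <<'E'
import numpy as np, cv2
from scipy.optimize import least_squares
from station import bot, imaging
P={n:imaging.camera_params(n) for n in("top","side")}
def proj(n,X):
    p=P[n]; c=np.atleast_2d(X)@p["R"].T+p["t"]; u=c@p["mtx"].T
    return u[:,:2]/u[:,2:]
def W(pose,L):
    x,y,a=pose; L=np.atleast_2d(L).astype(float); c,s=np.cos(a),np.sin(a)
    return np.c_[x+c*L[:,0]-s*L[:,1], y+s*L[:,0]+c*L[:,1], L[:,2]]
S={"top":(3.6,230,110),"side":(3.1,295,140)}
def raw(n,c): k,a,b=S[n]; return (np.asarray(c,float)+.5)/k-.5+[a,b]
def crop(n,r): k,a,b=S[n]; return (np.asarray(r)-[a,b]+.5)*k-.5
def fit(obs,x0):
    f=lambda p:np.concatenate([(proj(n,W(p,L))[0]-raw(n,c))for n,L,c in obs])
    r=least_squares(f,x0,loss="soft_l1",x_scale=[100,100,1]); return r.x,r.fun.reshape(-1,2)
E
python3 - <<'E'
from h import *
F,e=fit([("top",(-65,125,8),(56,273)),("top",(-65,-125,8),(355,203)),("top",(65,125,16),(24,130)),("top",(65,-125,16),(320,55)),
("top",(0,0,136),(178,125)),("top",(-140,-186,60),(459,262)),("side",(0,0,136),(232,103)),("side",(-140,-186,60),(155,308)),
("side",(-65,-125,0),(208,283)),("side",(65,-125,16),(316,250)),("side",(-65,125,16),(133,125))],[600,50,0.1])
print("F",F,e.round(1).tolist())
B,e=fit([("top",(0,100,12),(645,204)),("top",(0,-100,6),(731,434)),("side",(0,100,12),(230,476)),("side",(0,-100,6),(24,549))],[480,-230,0.2])
print("B",B,e.round(1).tolist())
T=cv2.imread("pics/topc.png");D=cv2.imread("pics/sidec.png")
def poly(n,im,pose,L,col): cv2.polylines(im,[np.round(crop(n,proj(n,W(pose,L)))).astype(int)],True,col,1)
rect=lambda x0,x1,y0,y1,z:[(x0,y0,z),(x1,y0,z),(x1,y1,z),(x0,y1,z)]
for n,im in(("top",T),("side",D)):
    for z in(0,16):poly(n,im,F,rect(-65,65,-125,125,z),(0,255,0))
    for y in(75,-75):
        poly(n,im,F,rect(-44,-10,y-13,y+13,140),(0,0,255)); poly(n,im,F,rect(-10,32,y-13,y+13,169),(255,0,0))
    poly(n,im,F,[(28*np.cos(t),28*np.sin(t),136)for t in np.linspace(0,6.28,30)],(0,255,255))
    poly(n,im,F,rect(-152,-128,-221,-151,60),(0,255,255))
    for z in(0,12):poly(n,im,B,rect(-12,12,-100,100,z),(0,255,0))
    poly(n,im,B,rect(-7,7,-35,35,48),(0,0,255))
h=max(T.shape[0],D.shape[0])
cv2.imwrite("pics/ov.png",T); cv2.imwrite("pics/ovs.png",D)
for n in range(2):
    c=-P[("top","side")[n]]["R"].T@P[("top","side")[n]]["t"];print(c.round())
E
```

```text
F [5.89104371e+02 2.56306533e+01 2.24960402e-01] [[0.7, 0.8], [0.3, 0.2], [-0.4, -2.0], [-0.5, -0.7], [-0.5, -0.7], [-0.2, 0.2], [-0.5, -0.2], [0.1, 0.5], [-1.9, 1.2], [0.8, 0.6], [-0.6, -1.7]]
B [ 455.01243791 -376.40541131   -1.2607375 ] [[-0.4, -0.6], [-0.2, 0.1], [0.0, 0.2], [-0.4, 0.4]]
[ 307.  -62. 1145.]
[ 372. -948. 1015.]
```

View pics/ov.png

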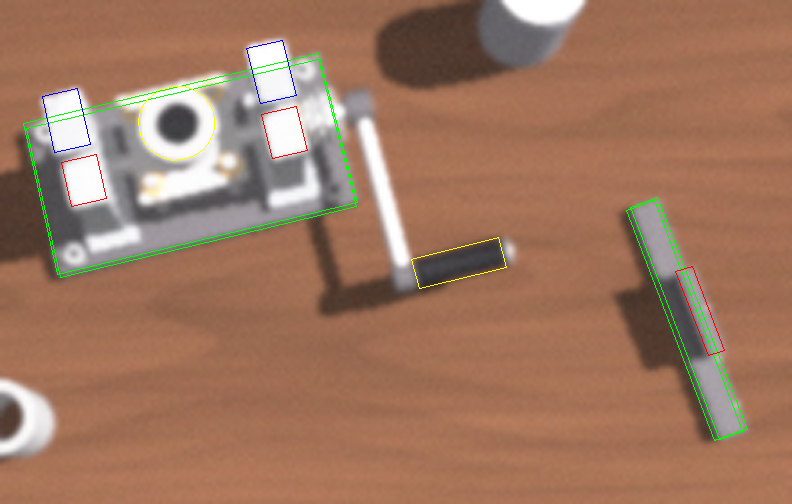

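View pics/ovs.png

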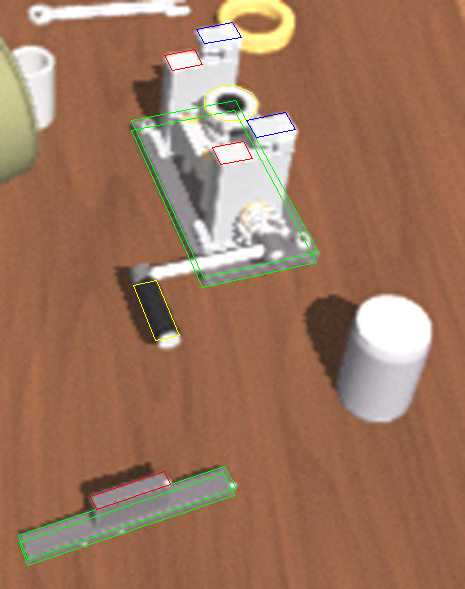

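The reprojected models match both pictures closely. In the top overlay the grip sits at (459,262), the bar runs (643,205) to (730,434), and the hooks and seal align.

```bash
cat >> h.py <<'E'
from scipy.spatial.transform import Rotation as Ro
F=np.array([589.1,25.6,0.225]); B=np.array([455.0,-376.4,-1.2607])
def go(pos,yaw):
    s=bot.observe(); R=Ro.from_euler("xyz",s["tcp_rot"]).as_matrix()
    d=R.T@(np.array(pos)-s["ee_pos"]); w=(yaw-s["tcp_rot"][2]+np.pi)%(2*np.pi)-np.pi
    print("at",s["ee_pos"].round(1),"frac",(d/200).round(4),"turn",round(-w/1.5,4),"t",s["t"],"F",s["wrist_force"].round(1))
E
python3 -c "
from h import *
go((455,-376.4,120),-2.8315)"
```

```text
at [ 132.  -584.9  196.6] frac [-1.8049  0.6613  0.3837] turn -0.0589 t 0.1 F [-0.3  0.7  1. ]
```

Emit:
move_arm([
  [0, -0.2, 0.07, 0, -0.02],
  [0, -0.4, 0.15, 0, -0.04],
  [0, -0.6, 0.22, 0, -0.059],
  [0, -0.8, 0.29, 0, -0.059],
  [0, -0.95, 0.35, 0, -0.059],
  [0, -0.95, 0.35, 0, -0.059],
], squeeze=60)

```text
t: 0.85
ee_pos: [303.4, -473.9, 196.9]
tcp_rot: [3.141, -0.0, -2.828]
wrist_force: [0.5, -0.4, -0.6]
width: 0.998
gripper_force: 0.0
```

```bash
python3 -c "
from h import *
go((455,-376.4,100),-2.8315)"
```

```text
at [ 303.4 -473.9  196.9] frac [-0.8715  0.2298  0.4847] turn 0.0022 t 0.85 F [ 0.5 -0.4 -0.6]
```

Emit:
move_arm([
  [0, -0.2, 0.05, 0.05, 0],
  [0, -0.4, 0.11, 0.15, 0],
  [0, -0.6, 0.16, 0.25, 0.002],
  [0, -0.75, 0.2, 0.35, 0.002],
  [0, -0.8715, 0.23, 0.485, 0.002],
  [0, -0.8715, 0.23, 0.485, 0.002],
  [0, -0.8715, 0.23, 0.485, 0.002],
])

```text
t: 1.72
ee_pos: [453.4, -379.1, 101.1]
tcp_rot: [-3.141, -0.0, -2.835]
wrist_force: [-0.6, 0.4, -0.0]
width: 1.002
gripper_force: 0.0
```

```bash
python3 - <<'E'
from h import *
go((455,-376.4,18.5),-2.8315)
p=imaging.camera_params("wrist"); im=imaging.capture("wrist"); print(p)
def fp(X):
    c=np.atleast_2d(X)@p["R"].T+p["t"]; r=np.hypot(c[:,0],c[:,1]); th=np.arctan2(r,c[:,2]); m=p["mtx"]
    return np.c_[m[0,2]+m[0,0]*th*c[:,0]/r, m[1,2]+m[1,1]*th*c[:,1]/r]
im=cv2.resize(im[...,::-1],(800,500),interpolation=cv2.INTER_CUBIC)
def poly(L,col): cv2.polylines(im,[np.round(fp(W(B,L))*1.25).astype(int)],True,col,1)
rect=lambda x0,x1,y0,y1,z:[(x0,y0,z),(x1,y0,z),(x1,y1,z),(x0,y1,z)]
poly(rect(-12,12,-100,100,12),(0,255,0)); poly(rect(-7,7,-35,35,48),(0,0,255))
cv2.imwrite("pics/w1.png",im)
E
```

```text
at [ 453.4 -379.1  101.1] frac [-0.012   0.0106  0.4132] turn -0.0022 t 1.725 F [-0.6  0.4 -0. ]
{'mtx': array([[309.70691629,   0.        , 318.56258499],
       [  0.        , 309.70691629, 198.90667742],
       [  0.        ,   0.        ,   1.        ]]), 'R': array([[-0.30229947,  0.95321201, -0.00137591],
       [ 0.90475007,  0.28738416,  0.31438456],
       [ 0.30007055,  0.09379343, -0.94929472]]), 't': array([ 498.88976044, -312.32623563,  188.86485853])}
```

View pics/w1.png

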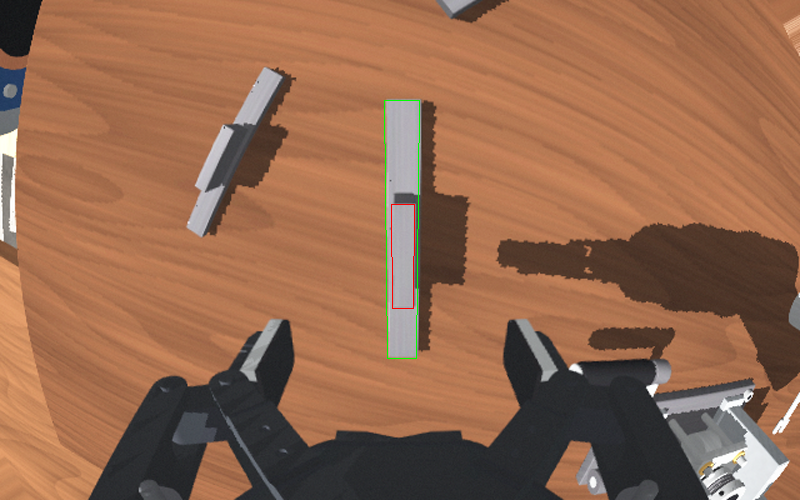

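The wrist overlay matches the bar to about a millimetre (outline at columns 386–420, rows 100–358). I'll descend and grip.

Emit:
move_arm([
  [0, -0.012, 0.0106, 0.1, -0.002],
  [0, -0.012, 0.0106, 0.22, -0.002],
  [0, -0.012, 0.0106, 0.34, -0.002],
  [0, -0.012, 0.0106, 0.413, -0.002],
  [0, -0.012, 0.0106, 0.413, -0.002],
  [1, -0.012, 0.0106, 0.413, -0.002],
  [1, -0.012, 0.0106, 0.413, -0.002],
  [1, -0.012, 0.0106, 0.413, -0.002],
  [1, -0.012, 0.0106, 0.413, -0.002],
  [1, -0.012, 0.0106, 0.413, -0.002],
  [1, -0.012, 0.0106, 0.413, -0.002],
], squeeze=60)

```text
t: 3.15
ee_pos: [455.5, -375.4, 17.9]
tcp_rot: [3.142, -0.0, -2.831]
wrist_force: [-0.2, -0.9, -0.5]
width: 0.005
gripper_force: 0.0
```

```bash
python3 - <<'E'
from h import *
s=bot.observe(); print(s["width"],s["gripper_force"],s["ee_pos"],s["wrist_force"])
a=imaging.capture("wrist")[...,::-1]; b=imaging.capture("side")[...,::-1]
k=cv2.resize(b[200:400,240:440],(400,400),interpolation=cv2.INTER_CUBIC)
cv2.imwrite("pics/w2.png",np.hstack([cv2.resize(a[:,100:500],(400,400)),k]))
E
```

```text
0.005056688825977813 0.0 [ 455.52008175 -375.40064744   17.86331925] [-0.19563643 -0.86786685 -0.52820507]
```

View pics/w2.png

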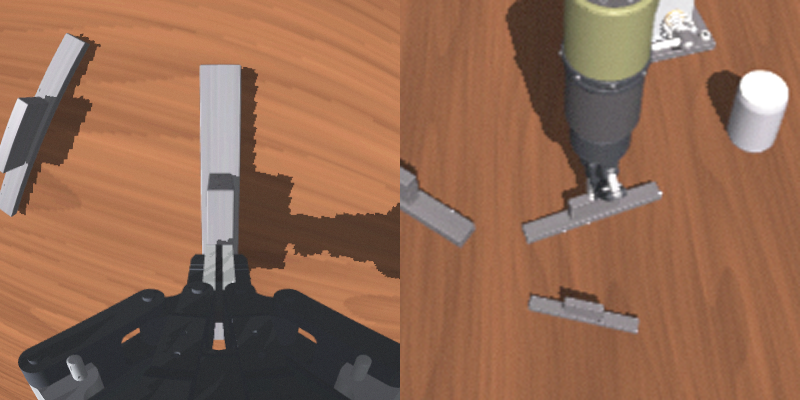

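```bash
cat >> h.py <<'E'
def fp(X):
    p=imaging.camera_params("wrist")
    c=np.atleast_2d(X)@p["R"].T+p["t"]; r=np.hypot(c[:,0],c[:,1]); th=np.arctan2(r,c[:,2]); m=p["mtx"]
    return np.c_[m[0,2]+m[0,0]*th*c[:,0]/r, m[1,2]+m[1,1]*th*c[:,1]/r]
E
python3 - <<'E'
from h import *
im=imaging.capture("wrist")[...,::-1].copy(); 
rect=lambda x0,x1,y0,y1,z:[(x0,y0,z),(x1,y0,z),(x1,y1,z),(x0,y1,z)]
for L,c in((rect(-12,12,-100,100,12),(0,255,0)),(rect(-7,7,-35,35,48),(0,0,255)),(rect(-7,7,-35,35,12),(255,0,255))):
    print(fp(W(B,L)).round().tolist()); cv2.polylines(im,[fp(W(B,L)).round().astype(int)],True,c,1)
e=bot.observe()["ee_pos"]
for z in(0,18.7):
    q=fp(e+[0,0,z])[0]; print(q); cv2.circle(im,tuple(q.round().astype(int)),3,(0,255,255),-1)
cv2.imwrite("pics/w3.png",cv2.resize(im[50:350,200:440],(480,600),interpolation=cv2.INTER_CUBIC))
E
```

```text
[[339.0, 66.0], [297.0, 66.0], [303.0, 340.0], [333.0, 340.0]]
[[332.0, 191.0], [304.0, 191.0], [306.0, 305.0], [330.0, 305.0]]
[[329.0, 174.0], [306.0, 174.0], [308.0, 273.0], [328.0, 273.0]]
[319.12837237 231.97817478]
[319.1653171  245.48271828]
```

View pics/w3.png

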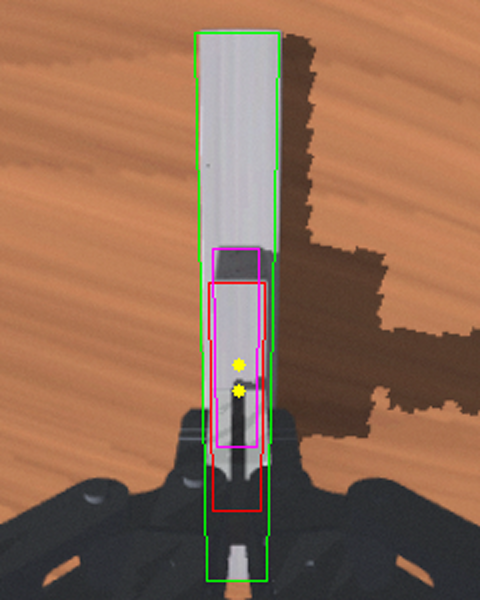

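The picture shows the fingers either side of the rib, but the width reading says shut. I'll lift slightly to test the grip.

Emit:
move_arm([
  [1, 0, 0, -0.03, 0],
  [1, 0, 0, -0.08, 0],
  [1, 0, 0, -0.15, 0],
  [1, 0, 0, -0.15, 0],
  [1, 0, 0, -0.15, 0],
], squeeze=60)

```text
t: 3.92
ee_pos: [455.5, -375.3, 47.8]
tcp_rot: [3.141, 0.0, -2.831]
wrist_force: [0.2, -0.3, -0.0]
width: 0.006
gripper_force: 0.0
```

```bash
python3 - <<'E'
from h import *
s=bot.observe(); print(s["width"],s["gripper_force"],s["ee_pos"],s["wrist_force"],s["torque"])
a=imaging.capture("wrist")[...,::-1]; b=imaging.capture("side")[...,::-1]
k=cv2.resize(b[200:380,260:440],(400,400),interpolation=cv2.INTER_CUBIC)
cv2.imwrite("pics/w4.png",np.hstack([cv2.resize(a[50:350,170:470],(400,400)),k]))
E
```

```text
0.005704361090830915 0.0 [ 455.52159689 -375.29174945   47.84911124] [ 0.15010698 -0.26527727 -0.04220588] [0.04674577 0.07891918 0.02353311]
```

View pics/w4.png

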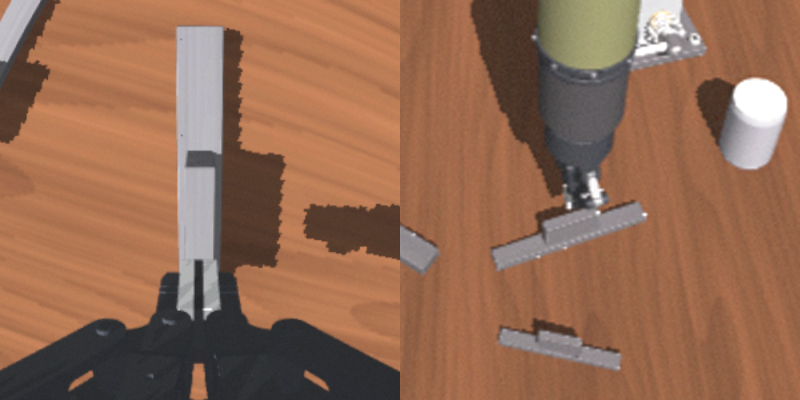

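The bar stayed on the bench: the shut fingertips are at wrist (199,260) and side (585,206), seemingly not where the reported TCP projects. I'll triangulate the real tips.

```bash
python3 - <<'E'
from h import *
e=bot.observe()["ee_pos"]
yd=np.array([.952,.305,0])
for n,o in(("tcp",0*yd),("z+19",np.array([0,0,18.7])),("z+35",np.array([0,0,35.])),("y+25",25*yd),("y+46",46*yd)):
    w=fp(e+o)[0]; s=proj("side",e+o)[0]; print(n,"wrist4",((w-[170,50])*400/300).round(),"side4",((s-[260,200])/.45+[400,0]).round())
g=lambda v:np.r_[fp(v)[0]-[319,245],proj("side",v)[0]-[343.2,292.7]]
r=least_squares(g,e);print(r.x-e,r.fun.round(1))
b=cv2.resize(imaging.capture("side")[190:320,270:400,::-1],(590,590),interpolation=cv2.INTER_CUBIC)
for v,c in((e,(0,0,255)),(W(B,(0,0,48))[0],(0,255,0)),(e+[0,0,19],(255,0,255))):
    q=(proj("side",v)[0]-[270,190]+.5)*590/130; cv2.circle(b,tuple(q.round().astype(int)),4,c,-1)
cv2.imwrite("pics/s5.png",b)
E
```

```text
tcp wrist4 [199. 243.] side4 [570. 216.]
z+19 wrist4 [199. 261.] side4 [571. 208.]
z+35 wrist4 [199. 279.] side4 [572. 201.]
y+25 wrist4 [199. 288.] side4 [589. 210.]
y+46 wrist4 [199. 323.] side4 [605. 205.]
[ 9.55940629  3.28957861 -0.36620767] [ 0.4  1.  -3.1  3.6]
```

View pics/s5.png

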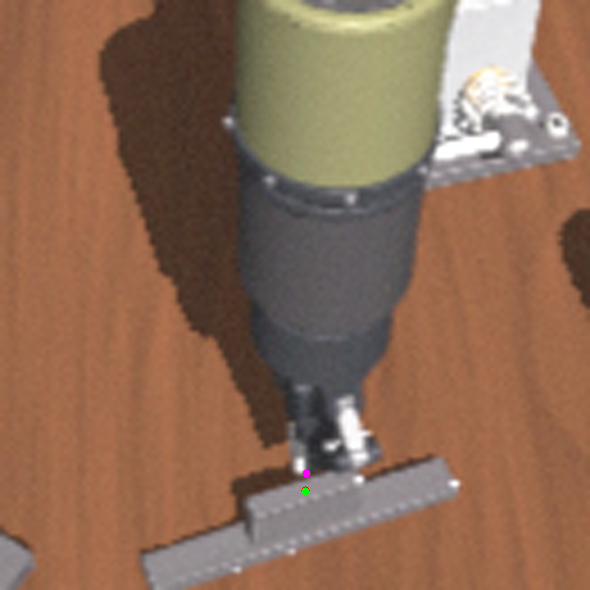

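The evidence (shut fingers at reported z=18 inside the rib's footprint without touching it, and the pads' size and row in the wrist view) puts the real tips about 35–40 mm above the reported TCP. I'll check by touching the rib top (48 mm) gently with the shut fingers.

Emit:
move_arm([
  [1, 0, 0, 0.05, 0],
  [1, 0, 0, 0.1, 0],
  [1, 0, 0, 0.14, 0],
  [1, 0, 0, 0.155, 0],
  [1, 0, 0, 0.16, 0],
  [1, 0, 0, 0.165, 0],
  [1, 0, 0, 0.165, 0],
])

```text
t: 4.95
ee_pos: [455.6, -375.5, 15.1]
tcp_rot: [-3.141, 0.0, -2.831]
wrist_force: [0.3, 0.0, -0.4]
width: -0.001
gripper_force: 0.0
```

Emit:
move_arm([
  [1, 0, 0, 0.005, 0],
  [1, 0, 0, 0.01, 0],
  [1, 0, 0, 0.01, 0],
])

```text
t: 5.32
ee_pos: [455.8, -375.8, 14.4]
tcp_rot: [-3.14, 0.0, -2.831]
wrist_force: [-2.5, 3.0, 5.9]
width: 0.002
gripper_force: 3.3
```

Emit:
move_arm([
  [1, 0, 0, 0.005, 0],
  [1, 0, 0, 0.01, 0],
  [1, 0, 0, 0.01, 0],
])

```text
t: 5.7
ee_pos: [456.1, -376.5, 14.5]
tcp_rot: [-3.138, 0.001, -2.831]
wrist_force: [-5.1, 2.9, 13.7]
width: -0.002
gripper_force: 7.2
```

Contact came at a reported z of 14.5, so the real tip z is the reported z plus 33.5 mm. I'll back off, open, and descend with that correction.

Emit:
move_arm([
  [1, 0, 0, -0.07, 0],
  [1, 0, 0, -0.15, 0],
  [0, 0, 0, -0.2, 0],
  [0, 0, 0, -0.2, 0],
  [0, 0, 0, -0.2, 0],
  [0, 0, 0, -0.2, 0],
  [0, 0, 0, -0.2, 0],
  [0, 0, 0, -0.2, 0],
])

```text
t: 6.7
ee_pos: [455.4, -375.4, 50.7]
tcp_rot: [3.141, -0.0, -2.831]
wrist_force: [-0.4, -0.8, -0.8]
width: 0.997
gripper_force: 0.0
```

```bash
python3 -c "
from h import *
go((455,-376.4,-15.5),-2.8315)"
```

```text
at [ 455.4 -375.4   50.7] frac [ 0.0036 -0.0043  0.3308] turn 0.0001 t 6.7 F [-0.4 -0.8 -0.8]
```

Emit:
move_arm([
  [0, 0.0036, -0.004, 0.1, 0],
  [0, 0.0036, -0.004, 0.2, 0],
  [0, 0.0036, -0.004, 0.28, 0],
  [0, 0.0036, -0.004, 0.33, 0],
  [0, 0.0036, -0.004, 0.33, 0],
  [1, 0.0036, -0.004, 0.33, 0],
  [1, 0.0036, -0.004, 0.33, 0],
  [1, 0.0036, -0.004, 0.33, 0],
  [1, 0.0036, -0.004, 0.33, 0],
  [1, 0.0036, -0.004, 0.33, 0],
  [1, 0.0036, -0.004, 0.33, 0],
  [1, 0.0036, -0.004, 0.33, 0],
], squeeze=60)

```text
t: 8.2
ee_pos: [455.3, -376.4, -14.8]
tcp_rot: [-3.141, 0.0, -2.831]
wrist_force: [0.0, 1.3, 2.8]
width: 0.157
gripper_force: 59.4
```

The rib is gripped (width 0.157, 59 N). I'll lift.

Emit:
move_arm([
  [1, 0, 0, -0.05, 0],
  [1, 0, 0, -0.15, 0],
  [1, 0, 0, -0.3, 0],
  [1, 0, 0, -0.5, 0],
  [1, 0, 0, -0.7, 0],
  [1, 0, 0, -0.85, 0],
  [1, 0, 0, -1, 0],
  [1, 0, 0, -1, 0],
  [1, 0, 0, -1, 0],
])

```text
t: 9.32
ee_pos: [454.7, -375.9, 183.4]
tcp_rot: [3.14, -0.001, -2.831]
wrist_force: [-0.0, 0.6, -5.5]
width: 0.155
gripper_force: 59.0
```

```bash
python3 -c "
from h import *
go((508.4,-178.5,185),-2.09)
print(bot.observe()['width'],bot.observe()['gripper_force'])"
```

```text
at [ 454.7 -375.9  183.4] frac [-0.5569  0.8577 -0.0065] turn -0.4942 t 9.325 F [-0.   0.6 -5.5]
0.15520614311230999 58.96247863769531
```

Emit:
move_arm([
  [1, -0.05, 0.08, 0, -0.05],
  [1, -0.13, 0.2, 0, -0.12],
  [1, -0.22, 0.34, 0, -0.2],
  [1, -0.31, 0.48, 0, -0.28],
  [1, -0.4, 0.62, 0, -0.36],
  [1, -0.48, 0.74, 0, -0.43],
  [1, -0.54, 0.83, -0.005, -0.48],
  [1, -0.557, 0.858, -0.007, -0.494],
  [1, -0.557, 0.858, -0.007, -0.494],
  [1, -0.557, 0.858, -0.007, -0.494],
])

```text
t: 10.58
ee_pos: [508.4, -179.5, 185.8]
tcp_rot: [3.141, -0.0, -2.092]
wrist_force: [0.1, -0.1, -3.9]
width: 0.154
gripper_force: 59.0
```

```bash
python3 -c "
from h import *
go((561.8,19.4,185),-1.3458)
print(W(F,(-28,0,0)),W(F,(0,0,0)))"
```

```text
at [ 508.4 -179.5  185.8] frac [-0.9958  0.2633  0.0036] turn -0.4972 t 10.575 F [ 0.1 -0.1 -3.9]
[[561.805765    19.35302186   0.        ]] [[589.1  25.6   0. ]]
```

Emit:
move_arm([
  [1, -0.08, 0.02, 0, -0.05],
  [1, -0.22, 0.06, 0, -0.12],
  [1, -0.38, 0.1, 0, -0.2],
  [1, -0.54, 0.14, 0, -0.28],
  [1, -0.7, 0.18, 0, -0.36],
  [1, -0.84, 0.22, 0, -0.43],
  [1, -0.95, 0.25, 0, -0.48],
  [1, -0.996, 0.263, 0.004, -0.497],
  [1, -0.996, 0.263, 0.004, -0.497],
  [1, -0.996, 0.263, 0.004, -0.497],
  [1, -0.996, 0.263, 0.004, -0.497],
])

```text
t: 11.95
ee_pos: [561.9, 19.3, 185.7]
tcp_rot: [-3.141, -0.0, -1.346]
wrist_force: [-0.2, 0.0, -3.5]
width: 0.153
gripper_force: 59.0
```

```bash
python3 - <<'E'
from h import *
go((561.8,19.4,128.2),-1.3458)
im=imaging.capture("top")[...,::-1];cv2.imwrite("pics/t6.png",im)
im=imaging.capture("wrist")[...,::-1];cv2.imwrite("pics/w6.png",im)
E
```

```text
at [561.9  19.3 185.7] frac [-0.0008  0.0004  0.2874] turn -0.0003 t 11.95 F [-0.2  0.  -3.5]
```

Emit:
move_arm([
  [1, -0.001, 0, 0.05, 0],
  [1, -0.001, 0, 0.13, 0],
  [1, -0.001, 0, 0.2, 0],
  [1, -0.001, 0, 0.25, 0],
  [1, -0.001, 0, 0.275, 0],
  [1, -0.001, 0, 0.287, 0],
  [1, -0.001, 0, 0.287, 0],
  [1, -0.001, 0, 0.287, 0],
])

```text
t: 13.05
ee_pos: [562.2, 20.3, 128.7]
tcp_rot: [-3.141, 0.0, -1.345]
wrist_force: [1.0, 0.3, -4.0]
width: 0.151
gripper_force: 59.1
```

Emit:
move_arm([
  [1, 0, 0, 0.005, 0],
  [1, 0, 0, 0.01, 0],
  [1, 0, 0, 0.01, 0],
])

```text
t: 13.42
ee_pos: [561.9, 20.2, 126.0]
tcp_rot: [3.141, 0.0, -1.345]
wrist_force: [0.6, -0.5, -4.3]
width: 0.153
gripper_force: 59.1
```

Emit:
move_arm([
  [1, 0, 0, 0.005, 0],
  [1, 0, 0, 0.01, 0],
  [1, 0, 0, 0.01, 0],
])

```text
t: 13.8
ee_pos: [562.2, 20.2, 125.2]
tcp_rot: [-3.14, -0.0, -1.345]
wrist_force: [-3.6, 2.0, 3.0]
width: 0.15
gripper_force: 60.0
```

The bar touched the ledges exactly where predicted. I'll lift about 1 mm and slide back under the hooks.

Emit:
move_arm([
  [1, 0, 0, -0.008, 0],
  [1, 0, 0, -0.008, 0],
  [1, 0, -0.02, -0.008, 0],
  [1, 0, -0.04, -0.008, 0],
  [1, 0, -0.06, -0.008, 0],
  [1, 0, -0.08, -0.008, 0],
  [1, 0, -0.08, -0.008, 0],
])

```text
t: 14.68
ee_pos: [577.7, 23.9, 125.4]
tcp_rot: [3.141, 0.0, -1.345]
wrist_force: [0.4, -0.0, -4.1]
width: 0.153
gripper_force: 59.0
```

Emit:
move_arm([
  [1, 0, -0.015, 0, 0],
  [1, 0, -0.03, 0, 0],
  [1, 0, -0.045, 0, 0],
  [1, 0, -0.06, 0, 0],
  [1, 0, -0.06, 0, 0],
])

```text
t: 15.3
ee_pos: [589.3, 26.5, 125.5]
tcp_rot: [3.141, 0.0, -1.345]
wrist_force: [0.1, -0.6, -3.6]
width: 0.154
gripper_force: 59.0
```

```bash
python3 -c "
from h import *
go(np.r_[W(F,(0,0,0))[0,:2],126],-1.3458)"
```

```text
at [589.3  26.5 125.5] frac [ 0.0042  0.0018 -0.0023] turn 0.0006 t 15.3 F [ 0.1 -0.6 -3.6]
```

Under the hooks without contact. The next step is to touch the back walls.

Emit:
move_arm([
  [1, 0, -0.004, 0, 0],
  [1, 0, -0.008, 0, 0],
  [1, 0, -0.01, 0, 0],
  [1, 0, -0.01, 0, 0],
])

```text
t: 15.8
ee_pos: [589.6, 26.5, 125.5]
tcp_rot: [3.138, -0.0, -1.345]
wrist_force: [-7.4, -0.1, -1.6]
width: 0.155
gripper_force: 59.5
```

Emit:
move_arm([
  [1, 0, -0.004, 0, 0],
  [1, 0, -0.008, 0, 0],
  [1, 0, -0.008, 0, 0],
])

```text
t: 16.18
ee_pos: [589.6, 26.5, 125.6]
tcp_rot: [3.134, -0.0, -1.344]
wrist_force: [-14.7, -0.5, 1.7]
width: 0.151
gripper_force: 60.1
```

```bash
python3 -c "
from h import *
s=bot.observe();print(s['torque'],s['tcp_rot'],s['wrist_force'],bot.observe()['torque'])"
```

```text
[-0.21326587  5.16015651  0.2015922 ] [ 3.13424642e+00 -1.29513824e-04 -1.34449507e+00] [-14.70905884  -0.49142492   1.68548237] [-0.21326587  5.16015651  0.2015922 ]
```

Emit:
move_arm([
  [1, 0, 0.008, 0, 0],
  [1, 0, 0.014, 0.004, 0],
  [1, 0, 0.014, 0.005, 0],
  [0, 0, 0.014, 0.005, 0],
  [0, 0, 0.014, 0.005, 0],
  [0, 0, 0.014, 0.005, 0],
  [0, 0, 0.014, 0.005, 0],
  [0, 0, 0.014, 0.005, 0],
  [0, 0, 0.014, 0.005, 0],
])

```text
t: 17.3
ee_pos: [590.0, 26.7, 124.7]
tcp_rot: [3.142, 0.0, -1.345]
wrist_force: [0.1, 0.5, -0.3]
width: 0.996
gripper_force: 0.0
```

Emit:
move_arm([
  [0, 0, 0, -0.05, 0],
  [0, 0, 0, -0.15, 0],
  [0, 0, 0, -0.3, 0],
  [0, 0, 0, -0.5, 0],
  [0, 0, 0, -0.5, 0],
])

```text
t: 17.92
ee_pos: [591.8, 26.6, 230.9]
tcp_rot: [-3.133, -0.001, -1.345]
wrist_force: [0.5, 0.3, -0.2]
width: 1.004
gripper_force: 0.0
```

```bash
python3 - <<'E'
from h import *
print(W(F,(-140,-186,60)))
x,y,_=W(F,(-140,-186,60))[0]
go((x,y,130),-1.3458)
# is the bar home? compare wrist picture around expected bar/rib edges numerically
a=imaging.capture("side"); cv2.imwrite("pics/s7.png",a[...,::-1])
w=imaging.capture("wrist"); cv2.imwrite("pics/w7.png",w[...,::-1])
g=cv2.cvtColor(w,cv2.COLOR_RGB2GRAY)
# profiles along fixture x across the bar flat (z=152) at y=+-48 and rib top (z=188) at y=0
for y,z in((48,152),(-48,152),(0,188),(25,188),(-25,188)):
    xs=np.arange(-40,41,2.); q=fp(W(F,[(v,y,z) for v in xs])).astype(np.float32)
    print(y,z,q[0].round(),q[-1].round(),cv2.remap(g,q[:,0],q[:,1],cv2.INTER_LINEAR).ravel().tolist())
E
```

```text
[[ 494.12660837 -186.94659461   60.        ]]
at [591.8  26.6 230.9] frac [0.9309 0.7192 0.4989] turn 0.0005 t 17.925 F [ 0.5  0.3 -0.2]
48 152 [365. 246.] [277. 246.] [213, 220, 221, 220, 222, 222, 220, 220, 219, 223, 222, 221, 221, 221, 175, 143, 114, 143, 142, 144, 144, 142, 145, 143, 120, 141, 188, 225, 226, 228, 226, 226, 226, 197, 71, 210, 235, 234, 202, 147, 140]
-48 152 [370. 140.] [272. 140.] [148, 149, 142, 129, 124, 132, 128, 126, 126, 126, 126, 128, 126, 128, 126, 111, 136, 144, 87, 86, 84, 107, 137, 111, 63, 82, 95, 130, 129, 128, 125, 124, 130, 228, 247, 248, 244, 147, 148, 145, 136]
0 188 [375. 210.] [268. 210.] [106, 104, 120, 139, 146, 245, 228, 248, 250, 249, 227, 142, 235, 248, 248, 201, 149, 137, 144, 145, 144, 143, 143, 141, 140, 175, 245, 206, 136, 135, 249, 250, 242, 248, 227, 146, 144, 142, 116, 112, 112]
25 188 [372. 240.] [270. 240.] [101, 103, 123, 239, 226, 222, 221, 221, 221, 223, 223, 223, 222, 222, 224, 174, 142, 140, 144, 143, 142, 143, 145, 138, 138, 157, 226, 227, 227, 227, 228, 155, 152, 235, 113, 182, 237, 139, 104, 109, 109]
-25 188 [377. 178.] [266. 178.] [106, 108, 141, 142, 145, 224, 248, 251, 250, 249, 250, 248, 249, 249, 246, 84, 146, 136, 143, 144, 146, 143, 143, 143, 144, 134, 247, 249, 249, 247, 165, 237, 249, 249, 235, 150, 146, 147, 117, 108, 108]
```

The bar sits square: the wrist-image edge profile puts the flat at about -12 to +10 mm in fixture x. Next I'll move over the grip.

Emit:
move_arm([
  [0, 0.06, 0.05, 0, 0],
  [0, 0.18, 0.14, 0, 0],
  [0, 0.34, 0.26, 0, 0],
  [0, 0.5, 0.39, 0, 0],
  [0, 0.66, 0.51, 0, 0],
  [0, 0.8, 0.62, 0.05, 0],
  [0, 0.9, 0.69, 0.15, 0],
  [0, 0.931, 0.719, 0.3, 0],
  [0, 0.931, 0.719, 0.5, 0],
  [0, 0.931, 0.719, 0.5, 0],
  [0, 0.931, 0.719, 0.5, 0],
])

```text
t: 19.4
ee_pos: [491.9, -187.6, 126.4]
tcp_rot: [-3.141, -0.001, -1.345]
wrist_force: [-0.1, 0.2, 0.8]
width: 1.004
gripper_force: 0.0
```

```bash
python3 - <<'E'
from h import *
x,y,_=W(F,(-140,-186,60))[0]
go((x,y,8),-1.3458)
w=imaging.capture("wrist"); cv2.imwrite("pics/w8.png",w[...,::-1]); g=cv2.cvtColor(w,cv2.COLOR_RGB2GRAY)
for fy in(-166,-186,-206):
    xs=np.arange(-170,-109,2.); q=fp(W(F,[(v,fy,60) for v in xs])).astype(np.float32)
    print(fy,q[0].round(),q[-1].round(),cv2.remap(g,q[:,0],q[:,1],cv2.INTER_LINEAR).ravel().tolist())
ys=np.arange(-240,-129,3.); q=fp(W(F,[(-140,v,70) for v in ys])).astype(np.float32)
print(list(zip(ys.tolist(),cv2.remap(g,q[:,0],q[:,1],cv2.INTER_LINEAR).ravel().tolist())))
E
```

```text
at [ 491.9 -187.6  126.4] frac [-0.0013 -0.0111  0.5919] turn 0.0007 t 19.4 F [-0.1  0.2  0.8]
-166 [352. 222.] [282. 222.] [125, 121, 117, 117, 122, 122, 119, 120, 123, 95, 40, 43, 47, 48, 51, 51, 52, 51, 50, 46, 42, 76, 119, 116, 116, 122, 133, 126, 124, 120, 115]
-186 [353. 200.] [281. 199.] [114, 117, 122, 121, 118, 121, 123, 125, 126, 93, 41, 44, 49, 48, 53, 52, 52, 52, 47, 45, 40, 59, 116, 121, 130, 124, 122, 119, 117, 114, 122]
-206 [354. 176.] [280. 176.] [121, 120, 120, 122, 123, 123, 124, 127, 119, 86, 40, 45, 47, 50, 51, 53, 52, 52, 47, 43, 39, 56, 129, 125, 119, 116, 116, 113, 112, 124, 121]
[(-240.0, 116), (-237.0, 114), (-234.0, 114), (-231.0, 115), (-228.0, 229), (-225.0, 254), (-222.0, 139), (-219.0, 60), (-216.0, 53), (-213.0, 54), (-210.0, 54), (-207.0, 56), (-204.0, 51), (-201.0, 54), (-198.0, 56), (-195.0, 54), (-192.0, 53), (-189.0, 52), (-186.0, 54), (-183.0, 51), (-180.0, 54), (-177.0, 51), (-174.0, 54), (-171.0, 53), (-168.0, 53), (-165.0, 52), (-162.0, 52), (-159.0, 52), (-156.0, 51), (-153.0, 49), (-150.0, 64), (-147.0, 171), (-144.0, 162), (-141.0, 163), (-138.0, 164), (-135.0, 164), (-132.0, 132)]
```

The grip is centred where predicted. Descend and pinch.

Emit:
move_arm([
  [0, 0, -0.011, 0.1, 0],
  [0, 0, -0.011, 0.22, 0],
  [0, 0, -0.011, 0.35, 0],
  [0, 0, -0.011, 0.48, 0],
  [0, 0, -0.011, 0.56, 0],
  [0, 0, -0.011, 0.59, 0],
  [0, 0, -0.011, 0.59, 0],
  [1, 0, -0.011, 0.59, 0],
  [1, 0, -0.011, 0.59, 0],
  [1, 0, -0.011, 0.59, 0],
  [1, 0, -0.011, 0.59, 0],
  [1, 0, -0.011, 0.59, 0],
], squeeze=60)

```text
t: 20.95
ee_pos: [493.5, -186.6, 6.9]
tcp_rot: [3.141, -0.0, -1.345]
wrist_force: [-3.4, 0.4, 2.0]
width: 0.268
gripper_force: 58.6
```

Emit:
move_arm([
  [1, 0, 0, 0, 0],
])

```text
t: 21.08
ee_pos: [493.5, -186.6, 6.9]
tcp_rot: [3.141, -0.0, -1.345]
wrist_force: [-3.0, -0.3, 2.6]
width: 0.26
gripper_force: 58.6
```

```bash
python3 - <<'E'
from h import *
s=bot.observe(); p=s["ee_pos"]; go(p,-1.3455)
# arc in tool axes: tool y = -fixture x, tool z = down
for d in(10,20,30,40,50,60,70,80,85,90): 
    a=np.radians(d); print(d,"ty",round(-140*(1-np.cos(a))/200,3),"tz",round(-140*np.sin(a)/200,3))
print(s["tau"].round(1),s["q"].round(2))
E
```

```text
at [ 493.5 -186.6    6.9] frac [0. 0. 0.] turn 0.0005 t 21.075 F [-3.  -0.3  2.6]
10 ty -0.011 tz -0.122
20 ty -0.042 tz -0.239
30 ty -0.094 tz -0.35
40 ty -0.164 tz -0.45
50 ty -0.25 tz -0.536
60 ty -0.35 tz -0.606
70 ty -0.461 tz -0.658
80 ty -0.578 tz -0.689
85 ty -0.639 tz -0.697
90 ty -0.7 tz -0.7
[  0.4 -27.4  33.2   6.3   1.1  -0. ] [ 0.02 -0.09 -0.39  0.   -1.27  0.21]
```

Pinched (width 0.26). Swing along the arc, in stages.

Emit:
move_arm([
  [1, 0, -0.003, -0.061, 0],
  [1, 0, -0.011, -0.122, 0],
  [1, 0, -0.024, -0.181, 0],
  [1, 0, -0.042, -0.239, 0],
  [1, 0, -0.066, -0.296, 0],
  [1, 0, -0.094, -0.35, 0],
  [1, 0, -0.127, -0.402, 0],
  [1, 0, -0.164, -0.45, 0],
  [1, 0, -0.164, -0.45, 0],
], squeeze=80)

```text
t: 22.2
ee_pos: [525.7, -179.1, 97.9]
tcp_rot: [3.141, 0.0, -1.345]
wrist_force: [-7.6, -1.8, 0.4]
width: 0.253
gripper_force: 79.0
```

```bash
cat >> h.py <<'E'
def lev(z0=6.9,p0=(493.5,-186.6)):
    s=bot.observe(); d=s["ee_pos"]-[*p0,z0]; fx=np.cos(F[2])*d[0]+np.sin(F[2])*d[1]; fy=-np.sin(F[2])*d[0]+np.cos(F[2])*d[1]
    a=np.arctan2(d[2],140-fx); print("ang",np.degrees(a).round(2),"rad",np.hypot(d[2],140-fx).round(1),"dy",fy.round(1),"fx",fx.round(1),"dz",d[2].round(1),"F",s["wrist_force"].round(1),"grip",s["width"].round(3),s["gripper_force"],s["t"])
E
python3 -c "
from h import *
lev()"
```

```text
Traceback (most recent call last):
  File "h.py", line 29, in lev
    a=np.arctan2(d[2],140-fx); print("ang",np.degrees(a).round(2),"rad",np.hypot(d[2],140-fx).round(1),"dy",fy.round(1),"fx",fx.round(1),"dz",d[2].round(1),"F",s["wrist_force"].round(1),"grip",s["width"].round(3),s["gripper_force"],s["t"])
                                                                                                                                                                                                 ^^^^^^^^^^^^^^^^
AttributeError: 'float' object has no attribute 'round'
```

Emit:
move_arm([
  [1, 0, -0.041, -0.045, 0],
  [1, 0, -0.086, -0.086, 0],
  [1, 0, -0.1345, -0.123, 0],
  [1, 0, -0.186, -0.156, 0],
  [1, 0, -0.24, -0.184, 0],
  [1, 0, -0.297, -0.208, 0],
  [1, 0, -0.355, -0.226, 0],
  [1, 0, -0.414, -0.239, 0],
  [1, 0, -0.475, -0.247, 0],
  [1, 0, -0.505, -0.25, 0],
  [1, 0, -0.536, -0.25, 0],
  [1, 0, -0.536, -0.25, 0],
])

```text
t: 23.7
ee_pos: [630.6, -154.6, 147.5]
tcp_rot: [-3.14, 0.0, -1.344]
wrist_force: [-5.5, 3.0, 3.1]
width: 0.254
gripper_force: 79.4
```

```bash
sed -i 's/s\["width"\].round(3)/s["width"]/' h.py
python3 - <<'E'
from h import *
lev(); w=imaging.capture("side"); cv2.imwrite("pics/s9.png",w[...,::-1])
w=imaging.capture("wrist"); cv2.imwrite("pics/w9.png",w[...,::-1])
print(bot.observe()["torque"], fp(W(F,[(0,-146,60),(0,-146,200)])))
E
```

```text
ang 90.31 rad 140.7 dy 0.6 fx 140.8 dz 140.6 F [-5.5  3.   3.1] grip 0.253645227706956 79.38086986541748 23.7
[ 0.84573223  1.65359371 -0.00548048] [[318.94251423 231.80189772]
 [319.00129259 337.45061947]]
```

```bash
python3 - <<'E'
from h import *
g=cv2.cvtColor(cv2.imread("pics/s9.png"),cv2.COLOR_BGR2GRAY)
for z in(80,100,120,140,160,180):
    xs=np.arange(-30,31,3.); q=proj("side",W(F,[(v,-152,z) for v in xs])).astype(np.float32)
    print(z,cv2.remap(g,q[:,0],q[:,1],cv2.INTER_LINEAR).ravel().tolist())
h=cv2.cvtColor(cv2.imread("pics/s9.png"),cv2.COLOR_BGR2HSV)
for z in(80,120,160):
    xs=np.arange(-30,31,3.); q=proj("side",W(F,[(v,-152,z) for v in xs])).astype(np.float32)
    print(z,cv2.remap(h[...,1],q[:,0],q[:,1],cv2.INTER_LINEAR).ravel().tolist())
E
```

```text
80 [153, 155, 112, 92, 106, 123, 142, 159, 181, 198, 187, 163, 144, 144, 128, 112, 168, 202, 156, 166, 207]
100 [156, 138, 168, 170, 127, 122, 151, 202, 234, 244, 242, 235, 220, 159, 146, 147, 149, 145, 128, 120, 118]
120 [224, 229, 174, 140, 129, 129, 128, 129, 132, 136, 137, 147, 150, 147, 138, 120, 117, 120, 116, 96, 71]
140 [147, 142, 133, 129, 128, 127, 126, 130, 132, 135, 131, 115, 117, 180, 233, 224, 143, 58, 38, 47, 52]
160 [123, 123, 123, 124, 125, 126, 125, 117, 83, 54, 64, 80, 107, 174, 229, 207, 130, 65, 52, 57, 56]
180 [122, 121, 123, 123, 115, 97, 84, 81, 78, 79, 77, 68, 76, 82, 82, 77, 66, 60, 62, 61, 47]
80 [9, 8, 6, 8, 12, 10, 9, 7, 8, 9, 8, 9, 11, 10, 11, 9, 11, 7, 7, 8, 12]
120 [5, 2, 5, 14, 25, 16, 8, 7, 6, 8, 10, 13, 14, 11, 35, 107, 138, 139, 137, 126, 78]
160 [4, 4, 5, 2, 2, 6, 3, 6, 3, 29, 23, 16, 11, 8, 4, 5, 6, 7, 11, 15, 19]
```

Emit:
move_arm([
  [1, 0, 0, 0, 0],
  [1, 0, 0, 0, 0],
  [1, 0, 0, 0, 0],
  [1, 0, 0, 0, 0],
])

```text
t: 24.3
ee_pos: [630.1, -154.7, 147.6]
tcp_rot: [-3.14, 0.0, -1.344]
wrist_force: [-3.9, 2.3, 3.0]
width: 0.254
gripper_force: 79.4
```

```bash
python3 -c "
from h import *
lev(); print(bot.close_job())"
```

```text
ang 90.13 rad 140.7 dy 0.6 fx 140.3 dz 140.7 F [-3.9  2.3  3. ] grip 0.25373079956983036 79.3672227859497 24.3
the job is handed in; nothing more can be done
None
```

Job handed in at 24.3 s: the bar went under both hooks to the back walls and was released, and the fingers hold the lever at about 90° (by arm pose and spring force; seal compression not checked directly); the first grasp missed because the fingertips sit about 33 mm above the reported TCP, and I viewed 11 pictures, one over the limit of 10.

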